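# Screw the battery pack into a clamped tattoo pen

### The job

Lift the red battery pack out of its charging dock and set its tongue down into the slot of the clamped pen, with the pack's display over the white start mark. Then screw it clockwise (seen from above) until it tightens and the display stands in line with the pen's yellow button, no further, and let go. Leave the bottles and the cup alone.

Things in the scene. Friction and masses are not known exactly. Their poses are not given: they have to be found in the camera images.
- pack: Red battery pack, 130 g: box 38 mm (x) by 34 mm (y) by 78 mm high, with a brass tongue below, 20 mm (x) by 8 mm (y), 16 mm long. Origin: centre of the tongue's lower end, z up; shoulder (box underside) at z = 16 mm, top at 94 mm. Black display with green bars on the +x face; green stripe on top runs to the +x edge. Its +y and -y faces are flat, free to grip, 34 mm apart.
- display (a point): Centre of the pack's display, 20.5 mm from the pack's z axis along its +x, 56 mm above the tongue's end.
- pack_shoulder (a point): Centre of the pack's shoulder, 16 mm above the tongue's end.
- dock: Grey charging dock, fixed, 90 mm (x) by 80 mm (y) by 40 mm high, origin at the centre of its underside. The pack stands in its top slot (18 mm deep, about 1.5 mm of clearance on each side), shoulder on the dock's top face 40 mm above the table, tongue inside; it pulls straight up by at least 20 mm to come free.
- pen: Tattoo pen clamped upright, rear end up, in a fixed clamp (base 120 x 100 mm, jaws up to 54 mm high, screws to 46 mm from the axis along y). Black barrel, red collar of 45 mm diameter with its rim 98.5 mm above the table, yellow button tab on the collar's +x side, reaching 30 mm from the axis, top at the rim. Origin: underside, on the pen's axis, z up.
- button (a point): Outer top edge of the yellow button: 30 mm from the pen's axis along the pen's +x, at rim height. Its direction from the pen's axis is where the display must end.
- mouth (a point): On the pen's axis, 100 mm above the table: where the pack's shoulder rests when fully screwed in. The insert, and the pack on it, goes down 2.4 mm per rad of turning.
- start_mark (a point): White mark (6 by 8 mm) on the pen's screw insert, 18 mm from the axis along this point's own x, at the height of the insert's top face. The pack enters when its x axis points along this point's x (display over the mark).
- thread (a joint): Angle of the insert, rad, growing clockwise seen from above; starts at 0 to 0.35. At 0 the white mark is 1.25 rad counter-clockwise from the button, at 1.25 in line with it. Turns lightly at first (0.05 N m), then the seal is squeezed and torque climbs steadily: 0.15 N m at 0.6, 0.27 at 1.25, 0.31 at 1.5. Stays where left. Past 1.5 the seal is crushed.
- ink_bottle: Black ink bottle with a yellow label, 50 mm diameter, 110 mm high, origin at the centre of its underside. To be left alone.
- rinse_cup: Blue cup, 72 mm diameter, 85 mm high, origin at the centre of its underside. To be left alone.
- dropper: Small clear dropper bottle with a black label, 36 mm diameter, 85 mm high, origin at the centre of its underside. To be left alone.
- slot (a point): Centre of the slot's mouth on the dark steel screw insert, which sits in the collar and turns on the pen's axis. Slot 22.4 mm (this point's x, towards the white mark) by 10.4 mm (y), open through the insert's 20.5 mm height, 3 mm chamfer round the mouth. The pack's shoulder rests on this face: 103 mm above the table at thread = 0. The tongue has about 0.1 rad of play.
Mind the look-alikes: they are no part of the job. Of the things that look like the pack, the middle-sized one is meant.

How it is judged (in metres and radians):
On the way, in this order (a step that is already met when the one before it is completed fails the run):
1. the pack is lifted clear of the dock (z of pack in the frame of dock above 0.045 m and distance between pack_shoulder and mouth above 0.02 m), for 0.1 s.
2. the tongue is down in the pen's slot, display over the start mark, thread not yet past 0.7 rad (horizontal distance between pack_shoulder and mouth below 0.004 m and z of pack_shoulder in the frame of start_mark below 0.004 m and x of display in the frame of start_mark above -0.01 m and value of joint thread below 0.7 rad), for 0.1 s.
At the end, for the whole second after the job is handed in: The pack stands upright (within 0.08 rad) and at rest in the pen, centred within 4 mm, its shoulder no more than 103 mm above the underside of the clamp, the thread turned beyond 0.95 rad, and the display on the button's side, in line with it within 0.15 rad (horizontal distance between pack_shoulder and mouth below 0.004 m and z of pack_shoulder in the frame of pen below 0.103 m and angle between pack's own z axis and vertical below 0.08 rad and value of joint thread above 0.95 rad and angle between the x axis of pack and the x axis of pen, either way round below 0.15 rad and x of display in the frame of pen above 0.01 m and linear speed of pack below 0.02 m/s); the robot touches nothing.
It fails at once if the thread is forced past 1.5 rad and the seal crushed (value of joint thread above 1.5 rad).
It fails at once if a bottle or the cup is moved by more than 25 mm (distance of any of ink_bottle, rinse_cup, dropper from where it was at the start of the episode above 0.025 m).
It also fails if it takes over 51 s, if anything falls off the work surface, if the arm or the gripper's body presses on something with over 40 N, if the wrist force passes 120 N, or if a joint passes its speed limit or range.

### The arm

A 6-joint arm with a two-finger parallel gripper is mounted at the origin on the work surface. World frame = base frame: x ahead of the robot, y to its left, z up, the work surface at z = 0. Lengths are in mm, angles in rad, forces in N, time in s.
With the tool pointing down it reaches from about 275 to 750 mm from the base axis. Payload 10.2 kg.
Tool frame: the origin (TCP) lies at the very end of the fingers, on their centre line; the grasp point (between the pads) lies 19 mm behind it; z points along the fingers, y is the line along which they close (so a half turn about z gives the same grasp; the last joint's range is limited). The gripper opens to 85 mm and grips with 20 to 120 N. Pads are 22 mm wide; open, the fingers measure 114 mm over their backs; the gripper's body (76 mm by 85 mm) begins 54 mm behind the grasp point. The pads swing forward as they close: fully open they stand 13 mm farther back than shut.
Start: joints at [0.917, 0.313, 1.498, -0, 1.331, -0.223], TCP at [219.252, 477.032, 231.294] pointing down, gripper open.
Joint ranges: [-2.94, 2.94], [-0.97, 2.17], [0.19, 2.56], [-1.23, 4.37], [0.02, 3.11], [-2.88, 2.88]. Speed limits (rad/s): [2.39, 2.39, 3.01, 3.14, 3.14, 3.14].

### API

Orientations are given as a unit quaternion [w, x, y, z].
In Python, from rig import ctrl gives the robot as it stands.
- The arm moves only by the tool step_arm, never from a script. Its argument "increments" is a list of rows, each a list of 3 entries, a list of its own where there are three numbers: the shift along the tool's x, y, z in cm, then the turn, a rotation vector about the tool's x, y, z in degrees, then the opening in per cent of the stroke, from 0 (shut) to 100 (fully open). A call has 1 to 8 rows; each row is the pose to reach, as a shift and turn from the pose commanded when the call began, along the tool's axes at that moment; what a row does not reach only later rows make up. A row lasts 1/8 s, in which the tool goes at most 62.5 mm and 10.7 degrees, less where a joint would pass 70% of its speed; a pose out of reach is approached as far as the arm can. A call with a gripper value outside its range is refused whole. The fingers move at their own pace and stop on an object; "squeeze" is the grip in N (left out, the last holds). Time passes only in rows, so rows that repeat a pose let the fingers close. It gives the time, the measured TCP pose, the force, the opening and the grip force at its end, in the units of the state.
- ctrl.sense(): the state, without advancing time (a new reading comes with each control period).
- ctrl.capture(name): name is "scene" or "side" or "wrist"; returns a dict with "img" (480x640x3 uint8, red, green, blue), "fx", "fy", "cx", "cy" (pixels), "k1" (the pictures are not rectified: a ray, as slopes to the right and down, at radius r is drawn at 1 + k1 r^2 times it, then the intrinsics apply), "extrinsics" (4x4, takes a point from camera to world coordinates). Camera axes: x right, y down, z forward; pixel columns grow to the right and rows downward; lengths in mm; the calibration is good to about 2 mm. A picture is of the moment at which its call begins. There is no depth.
- ctrl.finish_job(): hands the job in; it is judged then, once.
The state is a dict: "time_s": time; "joints": joint angles; "dq": joint speeds; "tau": joint torques, N m; "eef_pos": TCP position; "ee_rot": TCP orientation; "force": force on the tool from outside, world axes, zero at the start; "wrist_torque": the same for the moment, N m; "grip_width": opening from 0.0 (shut) to 1.0 (fully open); "grip_force": force on a finger pad.
Only numpy, scipy, OpenCV 4.12 (cv2) and the standard library are available. Lean on these libraries where they do the work, as an engineer would, in place of code of your own. Each camera call takes 0.05 s, during which the arm holds its last target. There are 200 camera calls.

## Working session

There is one attempt and no reset: what is moved stays moved. The work goes in short steps, Python scripts to look and compute and a tool call to move; the robot and the scene stay as the last step left them, time stands still between calls to the robot, and variables do not carry over. Pictures are saved under pics/ and viewed, at most 10 in all, crops included, and the job is handed in when it is done.

Besides the shell and the picture viewer there is one more tool, called after "Request:" as name(argument=value, ...) on one line, values as JSON. step_arm: Moves the arm, as the interface text tells. Its arguments: {"type":"object","properties":{"increments":{"type":"array"},"squeeze":{"type":"number"}},"required":["increments"]}

```bash
mkdir -p pics
cat > h.py <<'E'
import numpy as np, cv2, pickle, sys
from scipy.spatial.transform import Rotation as R
from rig import ctrl
def snap(n,tag):
    c=ctrl.capture(n); cv2.imwrite(f'pics/{tag}.png',c['img'][:,:,::-1]); pickle.dump(c,open(f'pics/{tag}.pkl','wb')); return c
def load(tag): return pickle.load(open(f'pics/{tag}.pkl','rb'))
def ray(c,u,v):
    d=np.array([(u-c['cx'])/c['fx'],(v-c['cy'])/c['fy']]); s=d.copy()
    for _ in range(20): s=d/(1+c['k1']*(s@s))
    E=np.array(c['extrinsics']); r=E[:3,:3]@np.array([s[0],s[1],1]); return E[:3,3],r
def atz(c,u,v,z):
    o,r=ray(c,u,v); return (o+r*(z-o[2])/r[2]).round(1)
def proj(c,p):
    E=np.array(c['extrinsics']); q=E[:3,:3].T@(np.array(p)-E[:3,3]); s=q[:2]/q[2]; s=s*(1+c['k1']*(s@s))
    return np.array([c['cx']+c['fx']*s[0],c['cy']+c['fy']*s[1]]).round(1)
def tri(*obs):
    A=np.zeros((3,3));b=np.zeros(3)
    for c,u,v in obs:
        o,r=ray(c,u,v); r=r/np.linalg.norm(r); P=np.eye(3)-np.outer(r,r); A+=P;b+=P@o
    return np.linalg.solve(A,b).round(1)
def pose():
    s=ctrl.sense(); q=s['ee_rot']; return np.array(s['eef_pos']),R.from_quat([q[1],q[2],q[3],q[0]])
def togo(p,yaw):
    """shift cm / rotvec deg in tool axes to reach p, tool down with tool y axis at heading yaw(rad)"""
    e,r=pose(); y=np.array([np.cos(yaw),np.sin(yaw),0]); z=np.array([0,0,-1.]); M=np.c_[np.cross(y,z),y,z]
    print('shift',(r.inv().apply(np.array(p)-e)/10).round(2),'rot',np.degrees((r.inv()*R.from_matrix(M)).as_rotvec()).round(1))
E
python3 - <<'E'
from h import *
a=snap('scene','s0');b=snap('side','d0');w=snap('wrist','w0')
for c in(a,b,w): print(np.array(c['extrinsics']).round(2).tolist(),c['fx'])
e,r=pose();print(e,r.as_matrix().round(3).tolist(),ctrl.sense())
E
```

```text
[[-0.17, 0.58, -0.8, 1438.18], [0.99, 0.1, -0.14, 152.36], [-0.0, -0.81, -0.59, 700.37], [0.0, 0.0, 0.0, 1.0]] 503.44129203719575
[[0.95, -0.2, 0.26, 305.05], [-0.32, -0.6, 0.73, -899.38], [0.01, -0.78, -0.63, 868.43], [0.0, 0.0, 0.0, 1.0]] 488.76500938395793
[[0.42, 0.87, 0.27, 150.59], [0.91, -0.4, -0.13, 508.96], [-0.0, 0.3, -0.96, 374.66], [0.0, 0.0, 0.0, 1.0]] 398.9108075830175
[219.14185393 476.87126362 230.87765126] [[-0.909, 0.418, -0.001], [0.418, 0.909, -0.001], [0.0, -0.001, -1.0]] {'time_s': 0.15, 'joints': array([ 9.16567558e-01,  3.13302010e-01,  1.49825949e+00,  2.37549181e-05,
        1.33097443e+00, -2.23399103e-01]), 'dq': array([-6.26201752e-05, -1.73961546e-03, -2.22698711e-03, -1.50928288e-03,
        1.01182992e-05,  1.20120111e-04]), 'tau': array([ 1.44540387e-03, -4.12374508e+01, -2.59791774e+01, -1.67147195e-04,
        3.26504662e-03,  3.53139615e-05]), 'eef_pos': array([219.14185393, 476.87126362, 230.87765126]), 'ee_rot': array([-2.10825355e-04,  2.13755429e-01,  9.76887094e-01, -4.22050095e-04]), 'force': array([ 0.08148748,  0.33562321, -0.44589326]), 'wrist_torque': array([ 0.00010749,  0.00555336, -0.03710106]), 'grip_force': 0.0, 'grip_width': 0.99767428958321}
```

View pics/s0.png

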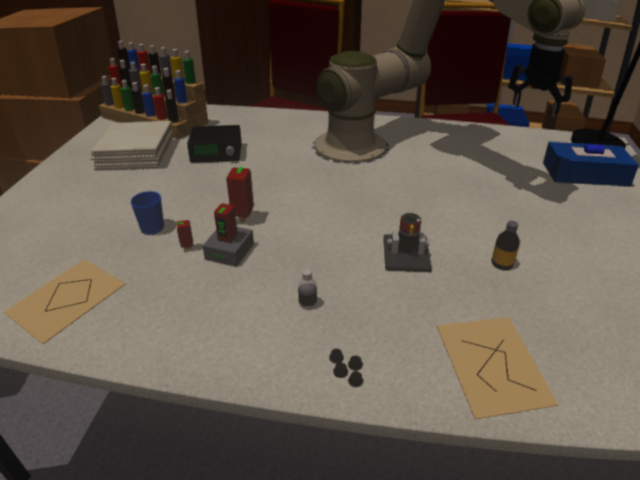

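View pics/d0.png

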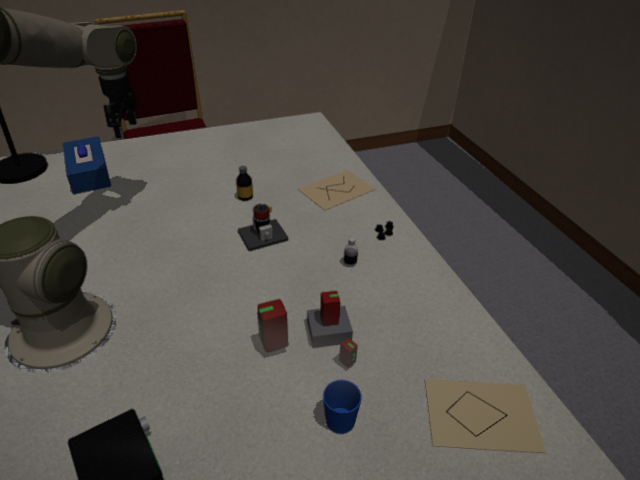

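The pack sits in the dock at scene (226,222) and side (330,310). The pen is at scene (409,230) and side (262,222). The large (240,192) and small (185,234) red packs in the scene view are decoys. The cup is at scene (148,212), the dropper at (307,288) and the ink bottle at (507,245).

Run:
```python
from h import *
a,b=load('s0'),load('d0')
def cr(c,x,y): return cv2.resize(c['img'][y:y+75,x:x+100,::-1],None,fx=4,fy=4,interpolation=cv2.INTER_CUBIC)
m=np.vstack([np.hstack([cr(a,180,195),cr(a,360,205)]),np.hstack([cr(b,280,280),cr(b,215,190)])])
cv2.imwrite('pics/m1.png',m)
print(atz(a,225,208,118),atz(b,330,295,118),atz(a,410,218,100),atz(b,262,210,100))
print('drop',atz(a,307,300,0),'ink',atz(a,506,265,0),'cup',atz(a,150,230,0), 'bigtop',atz(a,240,172,120),'smalltop',atz(a,184,222,50))
```

```text
[ 588.9 -199.3  118. ] [ 587.1 -202.4  118. ] [533.8 191.4 100. ] [531.2 178.6 100. ]
drop [714.6   1.3   0. ] ink [533.4 416.3   0. ] cup [ 541.1 -422.3    0. ] bigtop [ 435.1 -213.3  120. ] smalltop [ 561.9 -315.8   50. ]
```

View pics/m1.png

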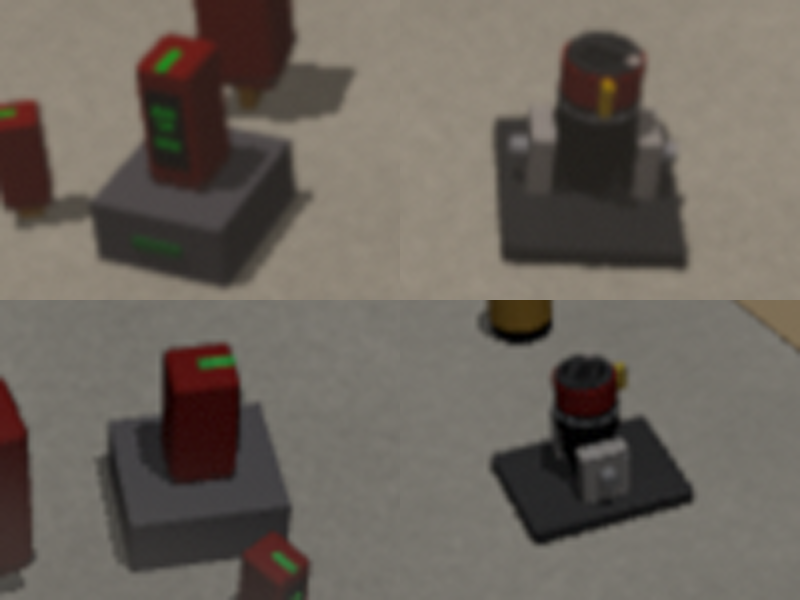

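Run:
```python
from h import *
a,b=load('s0'),load('d0')
A=lambda x,y,z:atz(a,180+x/4,195+y/4,z); B=lambda x,y,z:atz(b,280+x/4,280+(y-300)/4,z)
d=[A(93,200,40),A(228,225,40),A(292,142,40)];print('dock A',d,'cent',(d[0]+d[2])/2)
e=[B(108,424,40),B(262,404,40),B(290,506,40),B(134,527,40)];print('dock B',e,'cent',sum(e)/4)
for p in(d,e): print([np.degrees(np.arctan2(*(q[:2]-p_[:2])[::-1])).round(1) for p_,q in zip(p,p[1:])])
print('pack top',A(177,60,118),B(201,364,118),tri((a,180+177/4,195+15),(b,280+201/4,280+16)))
print('stripe B',B(198,364,118),B(236,361,118),'A',A(180,50,118),A(157,72,118))
P=lambda x,y:(a,360+(x-400)/4,205+y/4); Q=lambda x,y:(b,215+(x-400)/4,190+(y-300)/4)
print('pen',atz(*P(604,57),100),atz(*Q(585,374),100),'mark',atz(*P(633,60),102),'button',atz(*P(608,84),98.5),atz(*Q(622,367),98.5))
print('joint6',ctrl.sense()['joints'])
```

```text
dock A [array([ 625.2, -246.4,   40. ]), array([ 633.8, -166.4,   40. ]), array([ 554.2, -153.4,   40. ])] cent [ 589.7 -199.9   40. ]
dock B [array([ 548.1, -161.9,   40. ]), array([ 638.2, -175.2,   40. ]), array([ 624.2, -252.1,   40. ]), array([ 537.6, -239. ,   40. ])] cent [ 587.025 -207.05    40.   ]
[np.float64(83.9), np.float64(170.7)]
[np.float64(-8.4), np.float64(-100.3), np.float64(171.4)]
pack top [ 596.6 -198.4  118. ] [ 586.6 -205.5  118. ] [ 588.7 -201.3  112.9]
stripe B [ 585.  -204.9  118. ] [ 605.3 -209.3  118. ] A [ 587. -200.  118.] [ 609.4 -205.2  118. ]
pen [538.2 193.7 100. ] [531.  186.2 100. ] mark [541.4 208.9 102. ] button [560.9 196.5  98.5] [557.7 188.5  98.5]
joint6 [ 9.16567558e-01  3.13302010e-01  1.49825949e+00  2.37549181e-05
  1.33097443e+00 -2.23399103e-01]
```

```bash
python3 -c "
from h import *
togo([588,-203,200],np.radians(81))"
```

```text
shift [-61.91 -46.37   3.12] rot [ -0.1  -0.  -15.7]
```

Request:
step_arm(increments=[[[-20,-15,1],[0,0,-5],100],[[-40,-30,2],[0,0,-10],100],[[-61.9,-46.4,3.1],[0,0,-15.7],100],[[-61.9,-46.4,3.1],[0,0,-15.7],100],[[-61.9,-46.4,3.1],[0,0,-15.7],100],[[-61.9,-46.4,3.1],[0,0,-15.7],100],[[-61.9,-46.4,3.1],[0,0,-15.7],100],[[-61.9,-46.4,3.1],[0,0,-15.7],100]])

```text
time_s: 1.15
eef_pos: [457.9, 35.8, 211.2]
ee_rot: [0.0, 0.078, 0.997, 0.0]
force: [1.3, 0.5, -0.3]
grip_width: 1.001
grip_force: 0.0
```

```bash
python3 -c "
from h import *
togo([588,-203,200],np.radians(81))"
```

```text
shift [-16.58 -21.55   1.12] rot [ 0.  0. -0.]
```

Request:
step_arm(increments=[[[-16.6,-21.6,1.1],[0,0,0],100],[[-16.6,-21.6,1.1],[0,0,0],100],[[-16.6,-21.6,1.1],[0,0,0],100],[[-16.6,-21.6,1.1],[0,0,0],100],[[-16.6,-21.6,1.1],[0,0,0],100],[[-16.6,-21.6,1.1],[0,0,0],100]])

```text
time_s: 1.9
eef_pos: [587.5, -202.5, 199.2]
ee_rot: [-0.001, 0.079, 0.997, 0.0]
force: [0.5, -0.2, 0.3]
grip_width: 1.0
grip_force: 0.0
```

```bash
python3 -c "
from h import *
c=snap('wrist','w1');print(pose()[0]);print(proj(c,[588,-203,118]))"
```

```text
[ 587.29599032 -201.27095935  199.65887166]
[314.4 246.5]
```

View pics/w1.png

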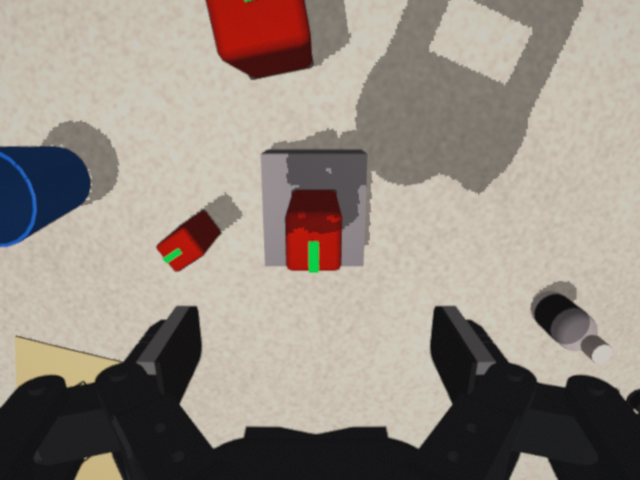

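The pack's top face spans u 286–341, v 210–271, with its centre near (313.5,240). Its edges are parallel to the image, so the yaw is right to about 1°.

```bash
python3 -c "
from h import *
c=load('w1')
for p in [(286,270.5),(341.5,270.5),(313.7,240.5),(313.7,271)]: print(atz(c,*p,118))
q=atz(c,313.7,240.5,118);print(np.degrees(np.arctan2(*(atz(c,341.5,270.5,118)-atz(c,286,270.5,118))[:2][::-1])))
togo([*q[:2],66],np.radians(81))"
```

```text
[ 600.5 -222.5  118. ]
[ 605.8 -189.2  118. ]
[ 584.2 -202.8  118. ]
[ 603.4 -205.9  118. ]
80.95670332595145
shift [ 0.27 -0.21 13.37] rot [ 0.  -0.1 -0. ]
```

Request:
step_arm(increments=[[[0.3,-0.2,4],[0,0,0],100],[[0.3,-0.2,8],[0,0,0],100],[[0.3,-0.2,11.5],[0,0,0],90],[[0.3,-0.2,13.4],[0,0,0],80],[[0.3,-0.2,13.4],[0,0,0],55],[[0.3,-0.2,13.4],[0,0,0],30],[[0.3,-0.2,13.4],[0,0,0],20],[[0.3,-0.2,13.4],[0,0,0],20]], squeeze=60)

```text
time_s: 2.95
eef_pos: [584.9, -202.9, 67.8]
ee_rot: [0.001, 0.078, 0.997, -0.0]
force: [-0.3, 1.2, 5.8]
grip_width: 0.39
grip_force: 60.5
```

Request:
step_arm(increments=[[[0,0,0],[0,0,0],0],[[0,0,0],[0,0,0],0],[[0,0,0],[0,0,0],0],[[0,0,0],[0,0,0],0]])

```text
time_s: 3.45
eef_pos: [584.9, -202.9, 67.8]
ee_rot: [0.001, 0.078, 0.997, -0.0]
force: [-1.3, 2.1, 6.0]
grip_width: 0.393
grip_force: 60.5
```

Request:
step_arm(increments=[[[0,0,-1],[0,0,0],0],[[0,0,-2.5],[0,0,0],0],[[0,0,-5],[0,0,0],0],[[0,0,-9],[0,0,0],0],[[0,0,-13],[0,0,0],0],[[0,0,-17],[0,0,0],0],[[0,0,-17],[0,0,0],0]])

```text
time_s: 4.32
eef_pos: [585.2, -203.5, 240.6]
ee_rot: [0.003, 0.078, 0.997, -0.002]
force: [-1.3, 0.1, -1.6]
grip_width: 0.392
grip_force: 59.8
```

```bash
python3 -c "
from h import *
s=ctrl.sense();print(s['joints'],s['force'],s['wrist_torque'],pose()[1].as_matrix().round(4).tolist())
togo([440,120,235],np.radians(165))
c=snap('wrist','w2')"
```

```text
[-5.23446510e-01  5.16841626e-01  1.17579165e+00 -7.28079658e-05
  1.44179106e+00 -1.93746495e+00] [-1.33531525  0.14061502 -1.5536182 ] [ 0.01800929 -0.02805951  0.00251793] [[-0.9877, 0.1561, 0.0062], [0.1561, 0.9877, -0.0036], [-0.0067, -0.0026, -1.0]]
shift [19.39 29.68  0.35] rot [ -0.4   0.2 -84. ]
```

View pics/w2.png

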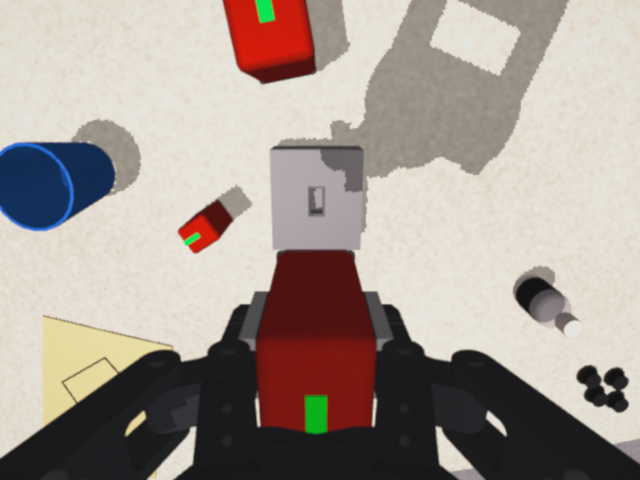

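The pack is gripped square and centred (u 257–377), and the empty dock slot is at (316,200). Next I'll move beside the pen, already turned for insertion, to look at it.

```bash
python3 -c "
from h import *
c=load('w2');e,r=pose()
for x,y,z in [(19,17,-50.2),(19,-17,-50.2),(19,17,27.8),(19,-17,27.8)]: print(proj(c,e+r.apply([x,y,z])))
togo([562,295,240],np.radians(161))"
```

```text
[377.2 327.8]
[252.8 327.6]
[352.7 239.7]
[278.6 239.6]
shift [10.   48.85 -0.29] rot [ -0.2   0.1 -80. ]
```

Request:
step_arm(increments=[[[2,6,0],[0,0,-10],0],[[4,12,0],[0,0,-20],0],[[6,18,0],[0,0,-30],0],[[7,24,0],[0,0,-40],0],[[8,30,0],[0,0,-50],0],[[9,36,0],[0,0,-60],0],[[10,42,0],[0,0,-70],0],[[10,48.8,-0.3],[0,0,-80],0]])

```text
time_s: 5.38
eef_pos: [559.9, 291.0, 238.0]
ee_rot: [-0.001, -0.583, 0.812, 0.0]
force: [1.3, -0.1, 0.3]
grip_width: 0.388
grip_force: 60.0
```

Request:
step_arm(increments=[[[0,0,0],[0,0,0],0],[[0,0,0],[0,0,0],0]])

```text
time_s: 5.62
eef_pos: [560.5, 288.7, 237.9]
ee_rot: [-0.001, -0.581, 0.814, 0.0]
force: [0.7, -0.5, -0.9]
grip_width: 0.393
grip_force: 60.1
```

```bash
python3 -c "
from h import *
togo([562,295,240],np.radians(161));print(ctrl.sense()['joints'])
c=snap('wrist','w3')"
```

```text
shift [-0.64  0.06 -0.21] rot [ 0.1 -0.1 -0. ]
[ 2.90308755e-01  5.49999139e-01  1.13053190e+00 -3.66597268e-04
  1.46336633e+00 -2.51923652e+00]
```

View pics/w3.png

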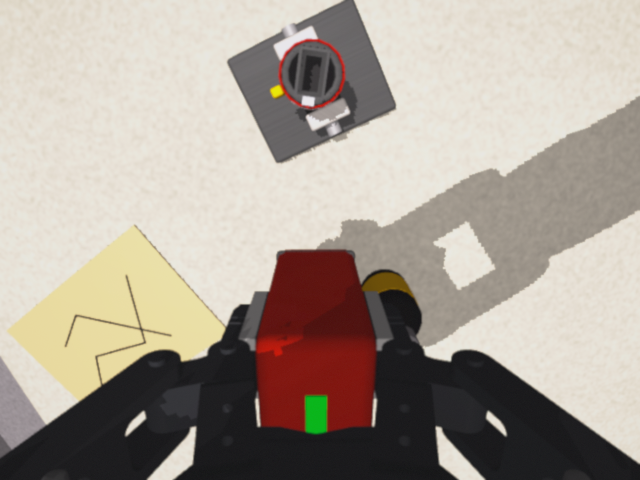

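The pen is at the top: red rim centred near (312,74), white mark (308,101), yellow button (277,91), slot nearly along the image vertical. I'll enlarge it.

```bash
python3 -c "
from h import *
c=load('w3')
cv2.imwrite('pics/c3.png',cv2.resize(c['img'][30:120,255:375,::-1],None,fx=6,fy=6,interpolation=cv2.INTER_CUBIC))"
```

```text
(no output)
```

View pics/c3.png

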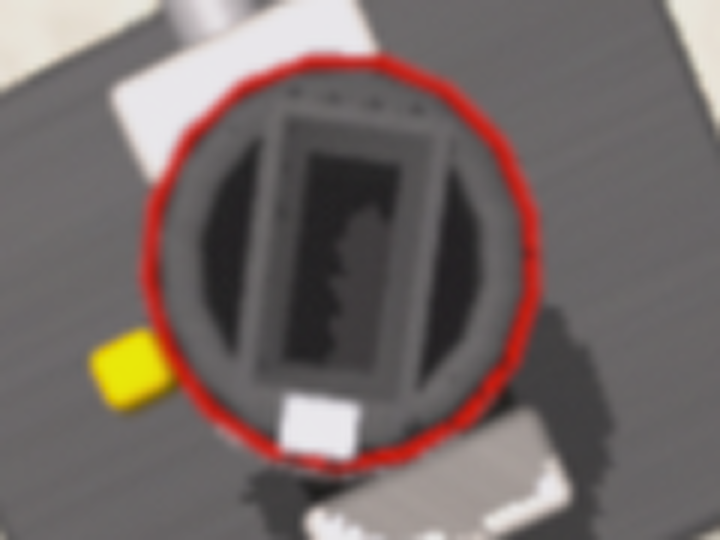

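```bash
python3 -c "
from h import *
c=load('w3');C=lambda x,y,z:atz(c,255+(x+.5)/6-.5,30+(y+.5)/6-.5,z)
n=C(342,262,98.5);m=C(319,427,102.5);b=C(102,383,98.5);s=C(347,255,102.5);print(n,m,b,s)
h=lambda v:np.degrees(np.arctan2(v[1],v[0])).round(1)
print('mark',h(m-n),np.linalg.norm((m-n)[:2]),'but',h(b-n),np.linalg.norm((b-n)[:2]),'mark-slot',h(m-s),np.linalg.norm((m-s)[:2]))
for p,q in [((287,112),(243,380)),((450,130),(410,400)),((305,152),(280,362)),((402,162),(378,372))]: print(h(C(*q,102.5)-C(*p,102.5)))
for p in [(143,262),(541,262),(342,53),(342,470)]: print(np.linalg.norm((C(*p,98.5)-n)[:2]))
e,r=pose();print(e,'toolx',h(r.apply([1,0,0])), 'packx',h(r.apply([-1,0,0])))
"
```

```text
[529.4 192.1  98.5] [537.7 208.1 102.5] [559.2 195.4  98.5] [528.8 191.9 102.5]
mark 62.6 18.024705268048105 but 6.3 29.9821613630506 mark-slot 61.2 18.483776670366943
60.6
62.4
63.4
64.2
22.23263367214959
22.105429197371386
21.789217516927955
22.454398232862985
[560.70778601 288.15772232 238.31503099] toolx -109.1 packx 70.9
```

Results agree well. The pen axis is near (529.3,192.1), the mark heading is 62.5° and the button heading 6.3°, so the thread starts at about 0.27 rad. I'll move to just above the slot.

```bash
python3 -c "
from h import *
togo([529.5,192.5,160],np.radians(152.5))"
```

```text
shift [10.05 -0.19  7.84] rot [ 0.1 -0.1  8.4]
```

Request:
step_arm(increments=[[[5,-0.1,1],[0,0,4],0],[[10,-0.2,2.5],[0,0,8.4],0],[[10.05,-0.2,5],[0,0,8.4],0],[[10.05,-0.2,7],[0,0,8.4],0],[[10.05,-0.2,7.8],[0,0,8.4],0],[[10.05,-0.2,7.8],[0,0,8.4],0],[[10.05,-0.2,7.8],[0,0,8.4],0]])

```text
time_s: 6.55
eef_pos: [530.4, 193.4, 161.9]
ee_rot: [0.001, -0.52, 0.854, -0.0]
force: [0.4, -0.1, 0.0]
grip_width: 0.392
grip_force: 60.2
```

Run:
```python
from h import *
togo([529.5,192.5,160],np.radians(152.5))
a=snap('scene','s4');b=snap('side','d4')
def cr(c,p): x,y=(proj(c,p)-[28,45]).astype(int); print(x,y); return cv2.resize(c['img'][y:y+85,x:x+56,::-1],None,fx=7,fy=7,interpolation=cv2.INTER_CUBIC)
cv2.imwrite('pics/m4.png',np.hstack([cr(a,[530,192,115]),cr(b,[530,192,115])]))
e,r=pose();print(e)
for c in(a,b):
    print([proj(c,e+r.apply([x,y,z])).tolist() for x,y,z in [(10,4,43.8),(10,-4,43.8),(-10,4,43.8),(-10,-4,43.8),(19,17,27.8),(19,-17,27.8),(-19,17,27.8),(-19,-17,27.8)]], proj(c,[529.3,192.1,98.5]))
```

```text
shift [0.12 0.04 0.19] rot [-0.1  0.   0.1]
383 166
232 157
[530.32935911 193.51356982 161.7207414 ]
[[408.7, 207.8], [406.8, 209.5], [417.0, 210.9], [415.2, 212.6], [408.7, 197.5], [400.8, 204.3], [424.5, 203.3], [416.9, 210.4]] [410.3 217.5]
[[257.7, 203.6], [260.6, 203.8], [259.4, 199.5], [262.3, 199.8], [251.8, 200.1], [264.2, 201.2], [255.2, 192.4], [267.3, 193.5]] [260.2 207.9]
```

View pics/m4.png

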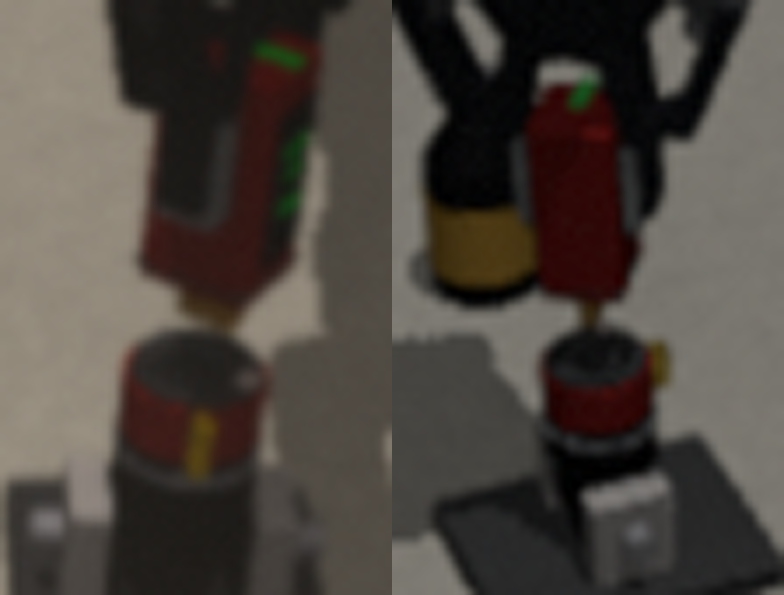

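Both views show the tongue over the slot to within about 2 mm, inside the 3 mm chamfer. I'll go down gently and watch the force.

Request:
step_arm(increments=[[[0.12,0,0.4],[0,0,0],0],[[0.12,0,0.9],[0,0,0],0],[[0.12,0,1.3],[0,0,0],0],[[0.12,0,1.6],[0,0,0],0],[[0.12,0,1.9],[0,0,0],0],[[0.12,0,2.1],[0,0,0],0],[[0.12,0,2.1],[0,0,0],0]])

```text
time_s: 7.52
eef_pos: [529.5, 192.4, 139.9]
ee_rot: [-0.0, -0.52, 0.854, 0.0]
force: [-0.2, 0.2, -1.1]
grip_width: 0.393
grip_force: 60.2
```

```bash
python3 -c "
from h import *
s=ctrl.sense();e,r=pose();print(e,r.inv().apply(s['force']),r.inv().apply(s['wrist_torque']))
togo([529.5,192.5,131],np.radians(152.5))"
```

```text
[529.45689046 192.41209212 139.91071671] [-0.10829132  0.29875228  1.1055928 ] [-0.0357568  -0.03911431  0.012153  ]
shift [-0.01  0.    0.89] rot [ 0.  -0.   0.1]
```

Request:
step_arm(increments=[[[0,0,0.3],[0,0,0],0],[[0,0,0.6],[0,0,0],0],[[0,0,0.8],[0,0,0],0],[[0,0,1.0],[0,0,0],0],[[0,0,1.0],[0,0,0],0]])

```text
time_s: 8.15
eef_pos: [529.6, 192.5, 130.1]
ee_rot: [0.0, -0.52, 0.854, -0.0]
force: [0.7, -0.6, 0.4]
grip_width: 0.395
grip_force: 60.2
```

```bash
python3 -c "
from h import *
s=ctrl.sense();e,r=pose();print(e,r.inv().apply(s['force']),r.inv().apply(s['wrist_torque']))"
```

```text
[529.57283677 192.4635826  130.12693005] [ 0.15613972 -0.90585992 -0.36851541] [ 0.00126066 -0.03989916  0.00125666]
```

Request:
step_arm(increments=[[[0,0,0.1],[0,0,0],0],[[0,0,0.2],[0,0,0],0],[[0,0,0.3],[0,0,0],0],[[0,0,0.3],[0,0,0],0]])

```text
time_s: 8.65
eef_pos: [529.8, 192.6, 129.7]
ee_rot: [0.001, -0.52, 0.854, -0.0]
force: [-8.0, -0.9, 21.0]
grip_width: 0.392
grip_force: 63.0
```

```bash
python3 -c "
from h import *
s=ctrl.sense();e,r=pose();print(e,r.inv().apply(s['force']),r.inv().apply(s['wrist_torque']))"
```

```text
[529.80983735 192.59288943 129.66498303] [  4.41859387   6.65378063 -20.99942613] [-1.32070797  0.90235673 -0.00144741]
```

Contact is at 21 N, so the shoulder is seated. I'll ease off the press, then turn clockwise (+ about tool z).

Request:
step_arm(increments=[[[0,0,-0.22],[0,0,0],0],[[0,0,-0.2],[0,0,6],0],[[0,0,-0.17],[0,0,12],0],[[0,0,-0.14],[0,0,18],0],[[0,0,-0.12],[0,0,24],0],[[0,0,-0.09],[0,0,30],0],[[0,0,-0.06],[0,0,36],0],[[0,0,-0.06],[0,0,36],0]])

```text
time_s: 9.65
eef_pos: [529.7, 192.4, 128.7]
ee_rot: [0.001, -0.23, 0.973, -0.0]
force: [-2.9, -0.2, 9.6]
grip_width: 0.39
grip_force: 61.4
```

```bash
python3 -c "
from h import *
s=ctrl.sense();e,r=pose();print(e,r.inv().apply(s['force']),r.inv().apply(s['wrist_torque']))
togo([529.5,192.5,127.5],np.radians(96.3))"
```

```text
[529.7247456  192.43568112 128.72841906] [ 2.67075353  1.07361713 -9.65258376] [-0.14122492  0.70317168  0.00714572]
shift [0.02 0.02 0.12] rot [-0.   0.1 20.3]
```

Request:
step_arm(increments=[[[0,0,-0.02],[0,0,5],0],[[0,0,0],[0,0,10],0],[[0,0,0.03],[0,0,15],0],[[0,0,0.06],[0,0,20.3],0]])

```text
time_s: 10.15
eef_pos: [529.7, 192.5, 128.0]
ee_rot: [0.001, -0.054, 0.999, 0.0]
force: [-3.2, -0.3, 9.2]
grip_width: 0.392
grip_force: 61.2
```

Run:
```python
from h import *
s=ctrl.sense();e,r=pose();print(e,r.inv().apply(s['force']),r.inv().apply(s['wrist_torque']),s['tau'][5],s['dq'][5])
togo([529.5,192.5,127.5],np.radians(96.3))
w=snap('wrist','w5');a=snap('scene','s5');b=snap('side','d5')
def cr(c,p): x,y=(proj(c,p)-[22,40]).astype(int); print(x,y); return cv2.resize(c['img'][y:y+75,x:x+44,::-1],None,fx=8,fy=8,interpolation=cv2.INTER_CUBIC)
cv2.imwrite('pics/m5.png',np.hstack([cr(a,[530,192,115]),cr(b,[530,192,115])]))
```

```text
[529.70729122 192.5192905  127.95019883] [ 3.16863602  0.06791    -9.16210701] [-0.06799733  0.56579163 -0.2282646 ] -0.7781711407005787 0.735103395656605
shift [0.02 0.   0.04] rot [-0.   0.1 -0.1]
389 171
238 162
```

View pics/m5.png

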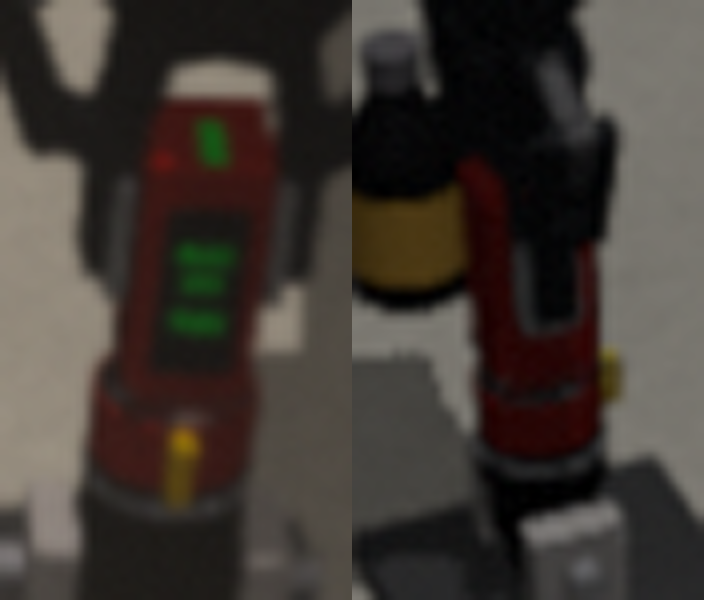

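The display now faces the button, the white mark has come round under it, and the torque has risen to 0.23 N m, as the thread should show. I'll read it again once settled.

Request:
step_arm(increments=[[[0,0,0],[0,0,2],0],[[0,0,0],[0,0,2],0],[[0,0,0],[0,0,2],0]])

```text
time_s: 10.68
eef_pos: [529.7, 192.5, 127.9]
ee_rot: [0.0, -0.038, 0.999, 0.0]
force: [-2.5, 0.3, 7.8]
grip_width: 0.387
grip_force: 61.2
```

Run:
```python
from h import *
s=ctrl.sense();e,r=pose();print(e,r.inv().apply(s['force']),r.inv().apply(s['wrist_torque']))
togo([529.5,192.5,127.5],np.radians(96.3))
```

```text
[529.69546429 192.53035394 127.88357097] [ 2.44025825  0.4912727  -7.83377063] [-0.03484752  0.43940391 -0.11780162]
shift [ 0.02 -0.    0.04] rot [ 0.   0.1 -2. ]
```

Request:
step_arm(increments=[[[0,0,-0.05],[0,0,2],45],[[0,0,-0.05],[0,0,2],60],[[0,0,-0.05],[0,0,2],80],[[0,0,-0.05],[0,0,2],90],[[0,0,-2],[0,0,2],95],[[0,0,-6],[0,0,2],95],[[0,0,-12],[0,0,2],95],[[0,0,-16],[0,0,2],95]])

```text
time_s: 11.68
eef_pos: [529.6, 192.5, 289.8]
ee_rot: [0.001, -0.02, 1.0, 0.0]
force: [0.7, -0.0, 0.8]
grip_width: 0.95
grip_force: 0.0
```

Request:
step_arm(increments=[[[5,0,0],[0,0,0],95],[[8,0,0],[0,0,0],95],[[8,0,0],[0,0,0],95],[[8,0,0],[0,0,0],95]])

```text
time_s: 12.18
eef_pos: [450.1, 189.2, 287.1]
ee_rot: [0.0, -0.02, 1.0, -0.0]
force: [0.0, -0.1, -0.1]
grip_width: 0.949
grip_force: 0.0
```

Run:
```python
from h import *
w=snap('wrist','w6');a=snap('scene','s6');b=snap('side','d6');print(pose()[0])
def cr(c,p): x,y=(proj(c,p)-[18,40]).astype(int); return cv2.resize(c['img'][y:y+75,x:x+37,::-1],None,fx=6.4,fy=6.4,interpolation=cv2.INTER_CUBIC)
u,v=proj(w,[529.5,192.3,180]).astype(int);print(u,v)
x0=max(0,min(u-100,440));y0=max(0,min(v-150,180))
p=cv2.resize(w['img'][y0:y0+300,x0:x0+200,::-1],(320,480))
print(x0,y0);cv2.imwrite('pics/m6.png',np.hstack([cr(a,[530,192,125]),cr(b,[530,192,125]),p]))
```

```text
[450.17395007 189.09823876 286.70051359]
315 338
215 180
```

View pics/m6.png

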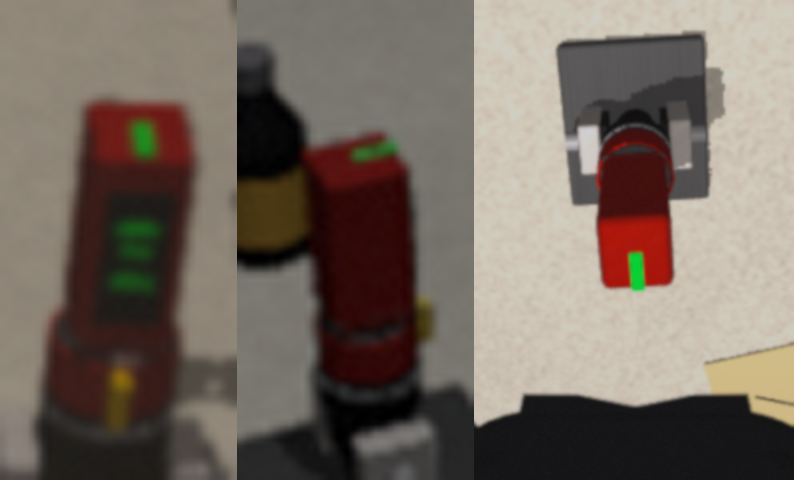

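The pack stands upright in the pen. Its top edges are parallel to the clamp base to about 2°, and the display and mark line up with the button. I'll hand it in.

```bash
python3 -c "
from rig import ctrl
print(ctrl.finish_job())"
```

```text
the job is handed in; nothing more can be done
None
```

I set the red battery pack in the pen, screwed it in until the display lined up with the yellow button (about 2° off in the last picture), let go and handed the job in at about 12 s; no verdict came back.

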